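# Set out the coffee condiment caddy

## Task

Set out the condiment caddy for the self-service coffee: stand the milk jug in the end well nearest the airpot, with its handle pointing to the caddy's front (the long side with the brass label frame), the sugar pot in the middle well with its wooden lid pushed home on top of it, and the cocoa shaker in the well at the other end. Everything must stand flat on the floor of its well; keep the jug and the sugar pot upright on the way, and leave the caddy, the airpot and the cup of stir sticks where they stand.

Things in the scene. Friction and masses are not known exactly. Their poses are not given: they have to be found in the camera images.
- caddy: dark wooden board, 130x344x24 mm, fixed, three equal round wells in a row, a bar handle at each short end (to 197 mm from the middle). Origin: centre of underside. x from the front long side (brass label frame, towards the robot) to the back, y along the row, z up. Wells at x 0, y -105, 0, +105 mm: 77 mm across, 14 mm deep, floor 10 mm above the origin, 3 mm chamfer. Yaw within 0.2 rad
- airpot: tall vacuum coffee pot, white with a black pump top, 246 mm high, body 80 mm across, 150 x 100 mm over spout and bail. It stands beyond one end of the caddy, a little behind it; which end varies. Origin: underside centre, z up. Loose; not to be moved
- stick_cup: open steel cup full of wooden stir sticks, 71 x 87 x 145 mm, beyond the other end of the caddy. Origin: on its underside, z up. Loose; not to be moved
- sugar_pot: open white ceramic pot of sugar cubes, a plain upright cylinder 60 mm across (61 mm at the rim) and 70 mm high, 51 mm inside at the mouth, 0.3 kg; the cubes stay 20 mm below the rim. Grip it round the outside. Origin: centre of its underside, z up
- sugar_lid: round plain wooden lid of the sugar pot, lying right way up: clear seal plug below (10 mm deep, 46 mm across tapering to 37 mm at the bottom), disc 62 mm across from 10 to 17 mm height, plain round knob 22 mm across from there to 43 mm. Origin: centre of the plug's underside, z up. Fully home, the disc rests on the pot's rim and this origin is 60 mm above the pot's origin
- milk_jug: open steel milk jug, empty, 77 mm high, 60 mm across up to 58 mm height, narrower above; bow handle out to 57 mm from the axis along -x (15 to 74 mm high), small pouring lip along +x; 0.28 kg. Grip it across y. Origin: centre of its underside, z up. At the start the handle points within 0.9 rad of the robot's side (world -x)
- cocoa_shaker: closed steel shaker, a plain upright cylinder 56 mm across (57 mm at the cap) and 82 mm high with a domed, pierced top, 0.25 kg. Origin: centre of its underside, z up
Not all that is in view belongs to the job. What is shaped like the milk_jug but blue is not meant.

How it is judged:
At the end, for the whole second after the job is handed in: Jug in the end well by the airpot, handle within about 30 degrees of the front; pot in the middle; shaker at the other end: each upright, within 13 mm of the well's centre and 3.5 mm of its floor. Lid within 6 mm of the pot's axis, within 3.5 mm of home, level. All at rest (x of sugar_pot in the frame of caddy between -0.013 and 0.013 m and y of sugar_pot in the frame of caddy between -0.013 and 0.013 m and z of sugar_pot in the frame of caddy between 0.006 and 0.0135 m and angle between sugar_pot's own z axis and vertical below 0.09 rad and horizontal distance between sugar_lid and sugar_pot below 0.006 m and z of sugar_lid in the frame of sugar_pot between 0.056 and 0.0635 m and angle between the z axis of sugar_lid and the z axis of sugar_pot, either way round below 0.09 rad and angle between sugar_lid's own z axis and vertical below 0.15 rad and ((y of airpot in the frame of caddy above 0 m and y of caddy in the frame of milk_jug below -0.083 m and x of milk_jug in the frame of caddy between -0.013 and 0.013 m and y of milk_jug in the frame of caddy between 0.092 and 0.118 m and z of milk_jug in the frame of caddy between 0.006 and 0.0135 m and angle between each of milk_jug, cocoa_shaker's own z axis and vertical below 0.09 rad and x of cocoa_shaker in the frame of caddy between -0.013 and 0.013 m and y of cocoa_shaker in the frame of caddy between -0.118 and -0.092 m and z of cocoa_shaker in the frame of caddy between 0.006 and 0.0135 m) or (y of airpot in the frame of caddy below 0 m and y of caddy in the frame of milk_jug above 0.083 m and x of milk_jug in the frame of caddy between -0.013 and 0.013 m and y of milk_jug in the frame of caddy between -0.118 and -0.092 m and z of milk_jug in the frame of caddy between 0.006 and 0.0135 m and angle between each of milk_jug, cocoa_shaker's own z axis and vertical below 0.09 rad and x of cocoa_shaker in the frame of caddy between -0.013 and 0.013 m and y of cocoa_shaker in the frame of caddy between 0.092 and 0.118 m and z of cocoa_shaker in the frame of caddy between 0.006 and 0.0135 m)) and linear speed of each of milk_jug, sugar_pot, sugar_lid, cocoa_shaker below 0.02 m/s and angular speed of each of milk_jug, sugar_pot, sugar_lid, cocoa_shaker below 0.2 rad/s); the robot touches nothing.
It fails at once if the airpot or the cup of stir sticks is shoved or knocked over (distance of any of airpot, stick_cup from where it was at the start of the episode above 0.02 m or angle between any of airpot, stick_cup's own z axis and vertical above 0.3 rad).
It fails at once if the jug or the sugar pot is tipped by more than 35 degrees (angle between any of milk_jug, sugar_pot's own z axis and vertical above 0.61 rad).
It also fails if it takes over 106 s, if anything falls off the work surface, if the arm or the gripper's body presses on something with over 40 N, if the wrist force passes 120 N, or if a joint passes its speed limit or range.

## Robot

A 6-joint arm with a two-finger parallel gripper is mounted at the origin on a cart in front of the work surface, level with it; the furniture and walls round the work are solid. World frame = base frame: x ahead of the robot, y to its left, z up, the work surface at z = 0. Lengths are in m, angles in rad, forces in N, time in s.
With the tool pointing down it reaches from about 0.275 to 0.975 m from the base axis. Payload 8.4 kg.
Tool frame: the origin (TCP) lies at the very end of the fingers, on their centre line; the grasp point (between the pads) lies 19 mm behind it; z points along the fingers, y is the line along which they close (so a half turn about z gives the same grasp; the last joint's range is limited). The gripper opens to 92 mm and grips with 3 to 60 N. Pads are 20 mm wide; open, the fingers measure 128 mm over their backs; the gripper's body (75 mm by 189 mm) begins 69 mm behind the grasp point.
Start: joints at [-1.317, 0.353, 1.633, -0, 1.155, -0.002], TCP at [0.158, -0.605, 0.215] pointing down, gripper open.
Joint ranges: [-2.63, 2.63], [-0.92, 2.1], [0.06, 2.66], [-1.3, 4.44], [0, 2.69], [-3.02, 3.02]. Speed limits (rad/s): [2.22, 2.22, 2.79, 3.14, 3.14, 3.14].

## Interface

Orientations are given as a rotation vector (axis times angle).
In Python, from workcell import env gives the robot as it stands.
- The arm moves only by the tool servo_tool, never from a script. Its argument "motion" is a list of rows, each a list of 7 numbers: the finger opening in mm, from 0 to 91.9, then the shift along the tool's x, y, z in mm, then the turn, a rotation vector about the tool's x, y, z in rad. A call has 1 to 8 rows; each row shifts and turns the commanded pose from where the row before left it, along the tool's axes as they then stand; what a row does not reach is not made up. A row lasts 1/12 s, in which the tool goes at most 41.7 mm and 7.16 degrees, less where a joint would pass 70% of its speed; a pose out of reach is approached as far as the arm can. A call with a gripper value outside its range is refused whole. The fingers move at their own pace and stop on an object; "grip_force" is the grip in N (left out, the last holds). Time passes only in rows, so rows that do not move let the fingers close. It gives the time, the measured TCP pose, the force, the opening and the grip force at its end, in the units of the state.
- env.observe(): the state, without advancing time (a new reading comes with each control period).
- env.read_camera(name): name is "side" or "top" or "wrist"; returns a dict with "color" (384x512x3 uint8, red, green, blue), "range_z" (384x512 float32, m along the optical axis (not along the pixel's ray), 0 where there is no reading), "fovy" (degrees; the focal length in pixels is half the picture's height over the tangent of half this angle, whatever the lens; pixels are square), "cx", "cy" (the principal point, pixels), "world_from_camera" (4x4, takes a point from camera to world coordinates); the wrist camera has in their place "T_tool_cam" (4x4, takes a point from camera to tool coordinates, whose origin is the TCP and whose axes are the flange's). Camera axes: x right, y up, looking along -z (the intrinsics and any distortion apply to the point x, -y, -z); pixel columns grow to the right and rows downward; lengths in m; the calibration is good to about 2 mm. The wrist camera is an equidistant fisheye: a pixel r from the principal point sees the ray r / f radians off the axis. A picture is of the moment at which its call begins: read the wrist's pose just before it.
- env.hand_in(): hands the job in; it is judged then, once.
The state is a dict: "time": time; "q": joint angles; "joint_vel": joint speeds; "joint_torque": joint torques, N m; "tool_pos": TCP position; "ee_rot": TCP orientation; "contact_force": force on the tool from outside, world axes, zero at the start; "wrist_torque": the same for the moment, N m; "opening": finger opening in m; "grip_force": force on a finger pad.
Only numpy, scipy, OpenCV 4.12 (cv2) and the standard library are available. Lean on these libraries where they do the work, as an engineer would, in place of code of your own. Each camera call takes 0.05 s, during which the arm holds its last target. There are 200 camera calls.

## Working session

There is one attempt and no reset: what is moved stays moved. The work goes in short steps, Python scripts to look and compute and a tool call to move; the robot and the scene stay as the last step left them, time stands still between calls to the robot, and variables do not carry over. Pictures are saved under pics/ and viewed, at most 14 in all, crops included, and the job is handed in when it is done.

Besides the shell and the picture viewer there is one more tool, called as name(argument=value, ...) on one line, values as JSON. servo_tool: Moves the arm, as the interface text tells. Its arguments: {"type":"object","properties":{"motion":{"type":"array","items":{"type":"array","items":{"type":"number"}}},"grip_force":{"type":"number"}},"required":["motion"]}

```bash
mkdir -p pics
cat > h.py <<'E'
import numpy as np, cv2
from workcell import env
from scipy.spatial.transform import Rotation as R
def pts(c):
    h,w=c["range_z"].shape; f=h/2/np.tan(np.radians(c["fovy"])/2)
    u,v=np.meshgrid(np.arange(w),np.arange(h)); z=c["range_z"]
    P=np.stack([(u-c["cx"])/f*z,-(v-c["cy"])/f*z,-z],-1)
    T=c["world_from_camera"]; return P@T[:3,:3].T+T[:3,3]
def save(c,n): cv2.imwrite(n,c["color"][:,:,::-1])
E
python3 - <<'E'
from h import *
s=env.observe(); print(s["time"],s["tool_pos"],s["ee_rot"],R.from_rotvec(s["ee_rot"]).as_matrix().round(3))
for n in("top","side"):
    c=env.read_camera(n); np.save(n,c,allow_pickle=True); save(c,f"pics/{n}0.png"); print(c["world_from_camera"].round(3),c["fovy"],{k:(v if np.size(v)<9 else 0) for k,v in c.items() if k not in("color","range_z")})
E
```

```text
0.0 [ 0.15803176 -0.60419118  0.21386808] [-3.11460253e+00 -4.00616684e-01  2.68705308e-04] [[ 0.967  0.253 -0.   ]
 [ 0.253 -0.967  0.001]
 [ 0.    -0.001 -1.   ]]
[[ 1.000e-03  9.950e-01 -1.030e-01  3.850e-01]
 [-1.000e+00 -1.000e-03 -1.500e-02 -5.000e-03]
 [-1.500e-02  1.030e-01  9.950e-01  1.278e+00]
 [ 0.000e+00  0.000e+00  0.000e+00  1.000e+00]] 55.34276767821018 {'fovy': 55.34276767821018, 'cx': 254.8352688597193, 'cy': 191.8940547103526, 'world_from_camera': 0}
[[-0.989  0.095 -0.112  0.344]
 [-0.147 -0.664  0.733  1.184]
 [-0.005  0.741  0.671  1.118]
 [ 0.     0.     0.     1.   ]] 44.04080201799955 {'fovy': 44.04080201799955, 'cx': 254.41372535381467, 'cy': 186.78090738687524, 'world_from_camera': 0}
```

```bash
python3 -c "
import cv2
cv2.imwrite('pics/top0b.png',cv2.resize(cv2.imread('pics/top0.png'),(800,600),interpolation=cv2.INTER_CUBIC))"
```

```text
(no output)
```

View pics/top0b.png

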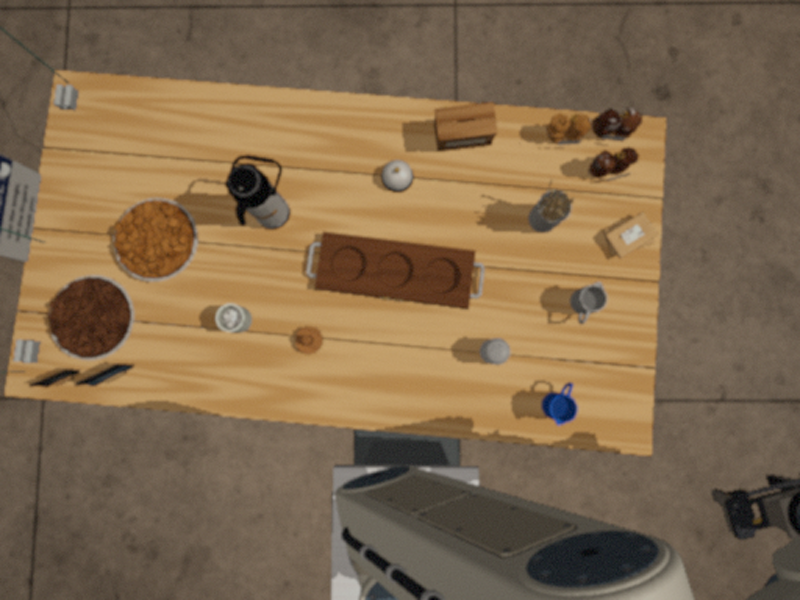

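View pics/side0.png

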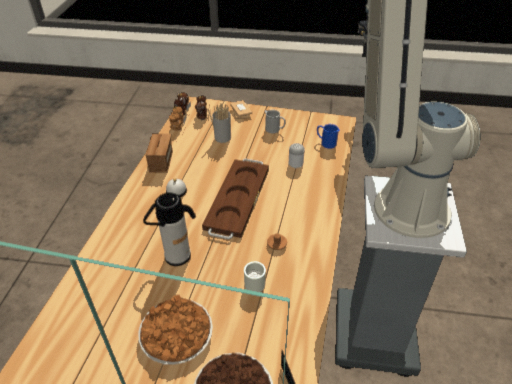

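The top view shows the caddy at (395,270) in the enlarged picture, with the airpot at its left (+y) end. The sugar pot is at (232,318), the lid at (307,339), the steel jug at (588,300) with its handle towards the robot, and the shaker at (495,350). The blue decoy jug is at (561,405). The side view agrees, and a glass screen stands at the far left.

Run:
```python
from h import *
from scipy.optimize import minimize
for cam in("top","side"):
    c=np.load(cam+".npy",allow_pickle=True).item(); P=pts(c).reshape(-1,3)
    if cam=="top":
        PT=pts(c)
        def at(u,v): return PT[int(v*.64),int(u*.64)]
        g={n:at(*p) for n,p in dict(pot=(232,318),lid=(307,339),jug=(588,300),shk=(495,350),blue=(561,405),caddy=(395,285),air=(243,182),cup=(550,210)).items()}
        print({k:v.round(3) for k,v in g.items()}, "table z",np.median(P[(abs(P[:,0]-.35)<.1)&(abs(P[:,1])<.3),2]))
    for n,G in g.items():
        if n in("caddy",):continue
        m=(np.hypot(P[:,0]-G[0],P[:,1]-G[1])<.08)&(P[:,2]>.012)&(P[:,2]<.3); Q=P[m]
        print(cam,n,len(Q),"min",Q.min(0).round(3),"max",Q.max(0).round(3),"circ",np.round(cv2.minEnclosingCircle(Q[:,:2].astype(np.float32))[0],3),[ (zb,np.round(cv2.minEnclosingCircle(q[:,:2].astype(np.float32))[0],4).tolist(),round(cv2.minEnclosingCircle(q[:,:2].astype(np.float32))[1],4)) for zb in(.02,.06,.08) for q in [Q[abs(Q[:,2]-zb)<.02]] if len(q)>5])
    m=(abs(P[:,0]-.57)<.12)&(abs(P[:,1])<.25)&(P[:,2]>.018)&(P[:,2]<.03)
    m&=(abs(P[:,0]-g["caddy"][0])<.14)
    r=cv2.minAreaRect(P[m][:,:2].astype(np.float32)); print(cam,"caddy",r)
    m=(P[:,2]>.03)&(P[:,0]>.2)&(P[:,0]<.8);
```

```text
{'pot': array([0.475, 0.375, 0.048]), 'lid': array([0.431, 0.213, 0.041]), 'jug': array([ 0.516, -0.407,  0.003]), 'shk': array([ 0.404, -0.185,  0.083]), 'blue': array([ 0.286, -0.342,  0.003]), 'caddy': array([0.551, 0.024, 0.011]), 'air': array([0.713, 0.301, 0.248]), 'cup': array([ 0.685, -0.293,  0.145])} table z -0.0003678857275466463
top pot 334 min [0.445 0.343 0.012] max [0.504 0.404 0.074] circ [0.475 0.373] [(0.02, [0.474, 0.3708], 0.0294), (0.06, [0.4747, 0.3733], 0.0306), (0.08, [0.4747, 0.3733], 0.0306)]
top lid 241 min [0.401 0.186 0.012] max [0.46  0.242 0.051] circ [0.43  0.214] [(0.02, [0.4296, 0.2141], 0.0309), (0.06, [0.4294, 0.2141], 0.0102)]
top jug 295 min [ 0.463 -0.424  0.012] max [ 0.548 -0.365  0.084] circ [ 0.506 -0.39 ] [(0.02, [0.5031, -0.3894], 0.0412), (0.06, [0.5056, -0.3902], 0.0457), (0.08, [0.5056, -0.3902], 0.0457)]
top shk 262 min [ 0.378 -0.217  0.017] max [ 0.43  -0.163  0.089] circ [ 0.404 -0.191] [(0.02, [0.4032, -0.1802], 0.0257), (0.06, [0.4041, -0.1912], 0.0285), (0.08, [0.4041, -0.1912], 0.0285)]
top blue 278 min [ 0.254 -0.355  0.012] ma
[... 1349 characters left out ...]
], 0.0308)]
side blue 358 min [ 0.25  -0.36   0.013] max [ 0.333 -0.289  0.084] circ [ 0.291 -0.329] [(0.02, [0.2944, -0.3218], 0.0427), (0.06, [0.2953, -0.3256], 0.0445), (0.08, [0.2914, -0.3285], 0.0465)]
side air 2042 min [0.639 0.263 0.012] max [0.786 0.357 0.251] circ [0.714 0.306] [(0.02, [0.7138, 0.3089], 0.0394), (0.06, [0.7106, 0.3138], 0.0373), (0.08, [0.7115, 0.3123], 0.0369)]
side cup 589 min [ 0.664 -0.343  0.012] max [ 0.75  -0.266  0.148] circ [ 0.705 -0.306] [(0.02, [0.698, -0.2989], 0.0327), (0.06, [0.6997, -0.3009], 0.036), (0.08, [0.6986, -0.3077], 0.0402)]
side caddy ((0.5790570378303528, 0.03746300935745239), (0.20924733579158783, 0.39881378412246704), 7.223541259765625)
```

```bash
cat >> h.py <<'E'
from scipy.optimize import minimize
def caddy(P,g0=(.572,.027,.08)):
    """fit caddy pose to points: wells+board"""
    P=P[(abs(P[:,0]-g0[0])<.13)&(abs(P[:,1]-g0[1])<.24)&(P[:,2]>-.01)&(P[:,2]<.032)]
    def cost(p):
        ca,sa=np.cos(p[2]),np.sin(p[2]); d=P[:,:2]-p[:2]; x=d[:,0]*ca+d[:,1]*sa; y=-d[:,0]*sa+d[:,1]*ca
        h=np.where((abs(x)<.065)&(abs(y)<.172),.024,0.)
        r=np.min([np.hypot(x,y-k) for k in(-.105,0,.105)],0); h=np.where(r<.0385,.010,h)
        return np.minimum(abs(P[:,2]-h),.01).mean()*1e3
    b=min((minimize(cost,[g0[0]+dx,g0[1]+dy,a],method="Nelder-Mead",options=dict(initial_simplex=np.array([g0[0]+dx,g0[1]+dy,a])+np.array([[0,0,0],[.01,0,0],[0,.01,0],[0,0,.05]]))) for dx in(-.01,.01) for dy in(-.01,.01) for a in(-.08,.08)),key=lambda r:r.fun)
    return b.x,b.fun
def jug(P,g):
    P=P[(np.hypot(P[:,0]-g[0],P[:,1]-g[1])<.08)&(P[:,2]>.03)&(P[:,2]<.085)]
    def cost(p):
        d=P[:,:2]-p[:2]; ca,sa=np.cos(p[2]),np.sin(p[2]); x=d[:,0]*ca+d[:,1]*sa; y=-d[:,0]*sa+d[:,1]*ca
        o=np.maximum(np.hypot(x,y)-.030,0); hnd=np.hypot(np.maximum(np.maximum(-.057-x,x+.028),0),np.maximum(abs(y)-.006,0))
        lip=np.hypot(np.maximum(np.maximum(x-.036,.028-x),0),np.maximum(abs(y)-.01,0))
        return (np.minimum(np.minimum(o,hnd),lip)**2).mean()*1e6+ .02*((x.max()-.034)**2+(x.min()+.057)**2)*1e6
    b=min((minimize(cost,[g[0],g[1],a],method="Nelder-Mead",options=dict(initial_simplex=np.array([g[0],g[1],a])+np.array([[0,0,0],[.01,0,0],[0,.01,0],[0,0,.2]]))) for a in(-.6,-.2,.2,.6)),key=lambda r:r.fun)
    return b.x,b.fun
def disc(P,g,z0,z1,R):
    m=(np.hypot(P[:,0]-g[0],P[:,1]-g[1])<R)&(P[:,2]>z0)&(P[:,2]<z1)
    (c,r)=cv2.minEnclosingCircle(P[m][:,:2].astype(np.float32)); return np.round(c,4),round(r,4),np.median(P[m][:,2])
E
python3 - <<'E'
from h import *
for cam in("top","side"):
    P=pts(np.load(cam+".npy",allow_pickle=True).item()).reshape(-1,3)
    print(cam,caddy(P),jug(P,(.513,-.395)))
E
```

```text
top (array([ 0.58559688,  0.0236929 , -0.12612122]), np.float64(2.366002682159662)) (array([ 0.51628548, -0.39380004, -0.3110957 ]), np.float64(0.010550191748859145))
side (array([ 0.58094082,  0.02393209, -0.12423958]), np.float64(2.761053421913595)) (array([ 0.51075882, -0.39190642, -0.37657214]), np.float64(2.504232422644444))
```

```bash
cat >> h.py <<'E'
def goto(x,y,z,psi=None,n=8):
    s=env.observe(); M=R.from_rotvec(s["ee_rot"]).as_matrix(); p0=np.arctan2(M[1,0],M[0,0])
    psi=p0 if psi is None else psi
    T=R.from_euler("z",psi).as_matrix()@np.diag([1,-1,-1]); d=T.T@(np.array([x,y,z])-s["tool_pos"])*1e3
    rv=R.from_matrix(M.T@T).as_rotvec()
    print("t",round(s["time"],2),"pos",s["tool_pos"].round(4),"psi",round(p0,3),"turn",rv.round(3),"then shift",d.round(1),"per row/%d"%n,(d/n).round(1),"rot/row",(rv/n).round(3),"F",s["contact_force"].round(1),"open",round(s["opening"]*1e3,1),"grip",round(s["grip_force"],1))
E
python3 -c "
from h import *
goto(.402,-.187,.22,-.126,14)"
```

```text
t 0.1 pos [ 0.158  -0.6042  0.214 ] psi 0.256 turn [-0.001  0.     0.382] then shift [ 189.6 -444.6   -6. ] per row/14 [ 13.5 -31.8  -0.4] rot/row [-0.     0.     0.027] F [ 0.3  0.6 -0.1] open 92.0 grip 0.0
```

servo_tool(motion=[[90, 0, 0, 0, 0, 0, 0.096], [90, 0, 0, 0, 0, 0, 0.096], [90, 0, 0, 0, 0, 0, 0.095], [90, 0, 0, 0, 0, 0, 0.095], [90, 13.5, -31.8, 0, 0, 0, 0], [90, 13.5, -31.8, 0, 0, 0, 0], [90, 13.5, -31.8, 0, 0, 0, 0], [90, 13.5, -31.8, 0, 0, 0, 0]])

```text
time: 0.77
tool_pos: [0.2279, -0.4837, 0.2141]
ee_rot: [-3.134, 0.199, 0.001]
contact_force: [-0.2, -0.5, -0.3]
opening: 0.0903
grip_force: 0.0
```

servo_tool(motion=[[90, 13.5, -31.8, 0, 0, 0, 0], [90, 13.5, -31.8, 0, 0, 0, 0], [90, 13.5, -31.8, 0, 0, 0, 0], [90, 13.5, -31.8, 0, 0, 0, 0], [90, 13.5, -31.8, 0, 0, 0, 0], [90, 13.5, -31.8, 0, 0, 0, 0], [90, 13.5, -31.8, 0, 0, 0, 0], [90, 13.5, -31.8, 0, 0, 0, 0]])

```text
time: 1.43
tool_pos: [0.3672, -0.2449, 0.2145]
ee_rot: [-3.135, 0.198, 0.0]
contact_force: [1.2, 0.7, -0.5]
opening: 0.0898
grip_force: 0.0
```

servo_tool(motion=[[90, 13.5, -31.8, 0, 0, 0, 0], [90, 13.5, -31.8, 0, 0, 0, 0], [90, 0, 0, 0, 0, 0, 0]])

```text
time: 1.68
tool_pos: [0.4037, -0.1827, 0.2145]
ee_rot: [-3.134, 0.193, -0.001]
contact_force: [-1.2, -0.1, 0.9]
opening: 0.0905
grip_force: 0.0
```

```bash
cat >> h.py <<'E'
def wrist(name=None):
    s=env.observe(); M=R.from_rotvec(s["ee_rot"]).as_matrix(); c=env.read_camera("wrist")
    h,w=c["range_z"].shape; f=h/2/np.tan(np.radians(c["fovy"])/2)
    u,v=np.meshgrid(np.arange(w)-c["cx"],np.arange(h)-c["cy"]); r=np.hypot(u,v)+1e-9; th=r/f; z=c["range_z"]
    t=np.tan(np.minimum(th,1.5)); P=np.stack([u/r*t*z,-v/r*t*z,-z],-1)
    T=c["T_tool_cam"]; P=(P@T[:3,:3].T+T[:3,3])@M.T+s["tool_pos"]; P[(z<=0)|(th>1.2)]=np.nan
    if name: save(c,name)
    c["P"]=P; return c,P[np.isfinite(P[...,0])]
E
python3 - <<'E'
from h import *
goto(.402,-.187,.22,-.126)
c,P=wrist("pics/w1.png"); print(c["T_tool_cam"].round(3),c["fovy"],len(P))
print("table",np.median(P[(P[:,2]<.012)&(P[:,2]>-.02)][:,2]))
print(disc(P,(.402,-.187),.02,.1,.05),disc(P,(.402,-.187),.06,.1,.05)); print(caddy(P)); print(jug(P,(.513,-.392)))
E
```

```text
t 1.68 pos [ 0.4037 -0.1827  0.2145] psi -0.123 turn [-0.002 -0.001  0.003] then shift [-1.1  4.5 -5.5] per row/8 [-0.1  0.6 -0.7] rot/row [-0. -0.  0.] F [-1.2 -0.1  0.9] open 90.5 grip 0.0
[[ 0.001  0.968  0.25   0.07 ]
 [ 1.    -0.001 -0.    -0.   ]
 [ 0.     0.25  -0.968 -0.171]
 [ 0.     0.     0.     1.   ]] 65.70646984690485 189897
table -0.00030763280342929744
(array([ 0.4025, -0.1908]), 0.0287, np.float64(0.07899857468719475)) (array([ 0.4025, -0.1908]), 0.0287, np.float64(0.0793785556715738))
(array([ 0.5827361 ,  0.02429052, -0.12636066]), np.float64(1.183280993966033))
(array([ 0.51433618, -0.39341062, -0.28431656]), np.float64(0.0349752226459881))
```

View pics/w1.png

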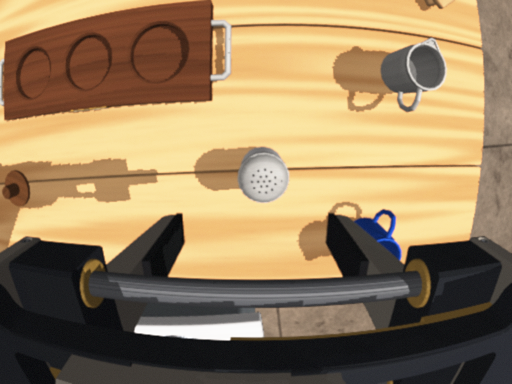

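The wrist view puts the shaker at (263,175), clear between the fingers. The caddy is at the upper left, the jug at (412,70) and the decoy at (378,240).

servo_tool(motion=[[90, -0.2, 4, 27, 0, 0, 0], [90, 0, 4, 27, 0, 0, 0], [90, 0, 0, 27, 0, 0, 0], [90, 0, 0, 27, 0, 0, 0], [90, 0, 0, 27, 0, 0, 0], [90, 0, 0, 27, 0, 0, 0], [90, 0, 0, 25, 0, 0, 0], [90, 0, 0, 0, 0, 0, 0]], grip_force=25)

```text
time: 2.4
tool_pos: [0.3972, -0.1942, 0.024]
ee_rot: [-3.133, 0.199, 0.01]
contact_force: [-1.4, -0.1, -0.6]
opening: 0.0897
grip_force: 0.0
```

servo_tool(motion=[[50, 0, 0, 0, 0, 0, 0], [50, 0, 0, 0, 0, 0, 0], [50, 0, 0, 0, 0, 0, 0], [50, 0, 0, 0, 0, 0, 0], [50, 0, 0, 0, 0, 0, 0], [50, 0, 0, 0, 0, 0, 0], [50, 0, 0, 0, 0, 0, 0], [50, 0, 0, 0, 0, 0, 0]])

```text
time: 3.07
tool_pos: [0.4012, -0.1949, 0.0285]
ee_rot: [3.135, -0.198, 0.002]
contact_force: [-0.3, 2.8, 9.9]
opening: 0.056
grip_force: 25.0
```

servo_tool(motion=[[50, 0, 0, -10, 0, 0, 0], [50, 0, 0, -25, 0, 0, 0], [50, 0, 0, -25, 0, 0, 0], [50, 0, 0, 0, 0, 0, 0]])

```text
time: 3.4
tool_pos: [0.4027, -0.1958, 0.0916]
ee_rot: [3.133, -0.198, 0.008]
contact_force: [1.0, -0.9, -2.6]
opening: 0.0561
grip_force: 25.0
```

Run:
```python
from h import *
c=np.array([.5827,.0243]); a=-.1264; Y=np.array([-np.sin(a),np.cos(a)])
for k in(-.105,0,.105): print((c+k*Y).round(4))
w=c-.105*Y; goto(w[0],w[1],.087,-.126)
```

```text
[ 0.5695 -0.0799]
[0.5827 0.0243]
[0.5959 0.1285]
t 3.4 pos [ 0.4027 -0.1958  0.0916] psi -0.126 turn [ 0.002 -0.005 -0.   ] then shift [ 150.9 -136.     4.6] per row/8 [ 18.9 -17.    0.6] rot/row [ 0.    -0.001 -0.   ] F [ 1.  -0.9 -2.6] open 56.1 grip 25.0
```

servo_tool(motion=[[50, 18.9, -17, 0.5, 0, 0, 0], [50, 18.9, -17, 0.5, 0, 0, 0], [50, 18.9, -17, 0.5, 0, 0, 0], [50, 18.9, -17, 0.5, 0, 0, 0], [50, 18.9, -17, 0.5, 0, 0, 0], [50, 18.9, -17, 0.5, 0, 0, 0], [50, 18.9, -17, 0.5, 0, 0, 0], [50, 18.9, -17, 0, 0, 0, 0]])

```text
time: 4.07
tool_pos: [0.5679, -0.0778, 0.0834]
ee_rot: [3.135, -0.198, -0.002]
contact_force: [0.4, 0.1, -3.2]
opening: 0.0563
grip_force: 25.0
```

servo_tool(motion=[[50, 0, 0, 0, 0, 0, 0], [50, 0, 0, 0, 0, 0, 0], [50, 0, 0, 0, 0, 0, 0]])

```text
time: 4.32
tool_pos: [0.5664, -0.0788, 0.0834]
ee_rot: [3.135, -0.197, -0.003]
contact_force: [0.1, -0.5, -2.7]
opening: 0.0565
grip_force: 25.0
```

Run:
```python
from h import *
goto(.5695,-.0799,.041,-.126)
c,P=wrist("pics/w2.png"); t=env.observe()["tool_pos"]
Q=P[(np.hypot(*(P[:,:2]-t[:2]).T)<.035)&(P[:,2]<.16)&(P[:,2]>.03)]; print(len(Q),Q.min(0),Q.max(0)); print(caddy(P))
```

```text
t 4.32 pos [ 0.5664 -0.0788  0.0834] psi -0.126 turn [0.    0.002 0.   ] then shift [ 3.2  0.7 42.4] per row/8 [0.4 0.1 5.3] rot/row [0. 0. 0.] F [ 0.1 -0.5 -2.7] open 56.5 grip 25.0
11580 [ 0.5510583  -0.11365708  0.056822  ] [ 0.59545996 -0.04529699  0.15987685]
(array([ 0.58268388,  0.02406084, -0.12838054]), np.float64(1.0180811851791025))
```

View pics/w2.png

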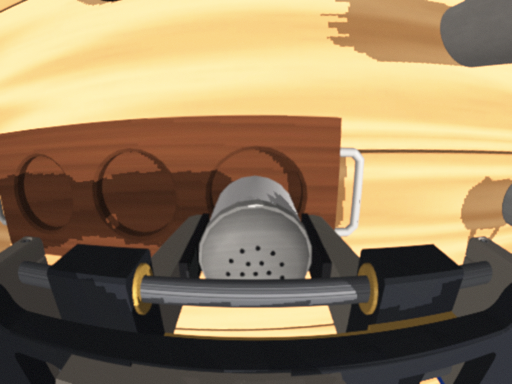

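The shaker hangs upright at (255,240), directly over the right-hand well. Lowering it now.

servo_tool(motion=[[50, 3, 0.7, 0, 0, 0, 0], [50, 0, 0, 10, 0, 0, 0], [50, 0, 0, 10, 0, 0, 0], [50, 0, 0, 10, 0, 0, 0], [50, 0, 0, 8, 0, 0, 0], [50, 0, 0, 5, 0, 0, 0], [50, 0, 0, 2, 0, 0, 0], [50, 0, 0, 0, 0, 0, 0]])

```text
time: 5.03
tool_pos: [0.5702, -0.0798, 0.0388]
ee_rot: [-3.135, 0.198, 0.001]
contact_force: [-0.6, -0.1, -3.0]
opening: 0.0561
grip_force: 25.0
```

```bash
python3 -c "
from h import *
goto(.5695,-.0799,.041,-.126)"
```

```text
t 5.03 pos [ 0.5702 -0.0798  0.0388] psi -0.126 turn [-0.     0.001 -0.   ] then shift [-0.7  0.2 -2.2] per row/8 [-0.1  0.  -0.3] rot/row [-0.  0. -0.] F [-0.6 -0.1 -3. ] open 56.1 grip 25.0
```

servo_tool(motion=[[50, 0, 0, 1.5, 0, 0, 0], [50, 0, 0, 0, 0, 0, 0], [72, 0, 0, 0, 0, 0, 0], [72, 0, 0, 0, 0, 0, 0], [72, 0, 0, 0, 0, 0, 0], [72, 0, 0, -5, 0, 0, 0], [72, 0, 0, -20, 0, 0, 0], [72, 0, 0, -35, 0, 0, 0]])

```text
time: 5.7
tool_pos: [0.5679, -0.0795, 0.0953]
ee_rot: [-3.135, 0.198, 0.01]
contact_force: [0.4, -0.6, 0.1]
opening: 0.0718
grip_force: 0.0
```

servo_tool(motion=[[90, 0, 0, -40, 0, 0, 0], [90, 0, 0, -40, 0, 0, 0], [90, 0, 0, -25, 0, 0, 0]])

```text
time: 5.95
tool_pos: [0.5717, -0.0801, 0.2069]
ee_rot: [3.135, -0.198, 0.006]
contact_force: [0.9, 0.3, 0.6]
opening: 0.0892
grip_force: 0.0
```

Run:
```python
from h import *
c,P=wrist()
print(disc(P,(.5695,-.08),.06,.11,.05)); print(caddy(P))
goto(.471,.3735,.2,-.126,16)
```

```text
(array([ 0.5706, -0.0791]), 0.0287, np.float64(0.08934308852851465))
(array([ 0.58277038,  0.02397396, -0.12618965]), np.float64(1.0279335704939527))
t 6.0 pos [ 0.5739 -0.0804  0.2108] psi -0.126 turn [ 0.   -0.01 -0.  ] then shift [-159.1 -437.4   10.8] per row/16 [ -9.9 -27.3   0.7] rot/row [ 0.    -0.001 -0.   ] F [ 2.4 -0.2  4. ] open 90.0 grip 0.0
```

servo_tool(motion=[[90, -9.9, -27.3, 0, 0, 0, 0], [90, -9.9, -27.3, 0, 0, 0, 0], [90, -9.9, -27.3, 0, 0, 0, 0], [90, -9.9, -27.3, 0, 0, 0, 0], [90, -9.9, -27.3, 0, 0, 0, 0], [90, -9.9, -27.3, 0, 0, 0, 0], [90, -9.9, -27.3, 0, 0, 0, 0], [90, -9.9, -27.3, 0, 0, 0, 0]])

```text
time: 6.67
tool_pos: [0.5188, 0.148, 0.2026]
ee_rot: [-3.135, 0.198, -0.0]
contact_force: [0.2, -0.7, -0.1]
opening: 0.09
grip_force: 0.0
```

servo_tool(motion=[[90, -9.9, -27.3, 0, 0, 0, 0], [90, -9.9, -27.3, 0, 0, 0, 0], [90, -9.9, -27.3, 0, 0, 0, 0], [90, -9.9, -27.3, 0, 0, 0, 0], [90, -9.9, -27.3, 0, 0, 0, 0], [90, -9.9, -27.3, 0, 0, 0, 0], [90, -9.9, -27.3, 0, 0, 0, 0], [90, -9.9, -27.3, 0, 0, 0, 0]])

```text
time: 7.33
tool_pos: [0.4677, 0.3747, 0.2025]
ee_rot: [3.135, -0.198, -0.0]
contact_force: [1.2, -0.0, -0.1]
opening: 0.0901
grip_force: 0.0
```

servo_tool(motion=[[90, 0, 0, 0, 0, 0, 0], [90, 0, 0, 0, 0, 0, 0]])

```text
time: 7.5
tool_pos: [0.4677, 0.3743, 0.2022]
ee_rot: [3.135, -0.194, -0.0]
contact_force: [0.7, -0.8, -0.5]
opening: 0.0897
grip_force: 0.0
```

Run:
```python
from h import *
c,P=wrist("pics/w3.png")
p=disc(P,(.471,.3735),.05,.08,.05);print(p); print("lid",disc(P,(.428,.215),.011,.06,.05),disc(P,(.428,.215),.03,.06,.03))
goto(p[0][0],p[0][1],.028,-.126,8)
```

```text
(array([0.472 , 0.3745]), 0.0304, np.float64(0.06954450463296541))
lid (array([0.4267, 0.2149]), 0.0312, np.float64(0.017740094811538598)) (array([0.4272, 0.2154]), 0.0111, np.float64(0.04287682983923381))
t 7.55 pos [0.468  0.3732 0.2022] psi -0.125 turn [0.001 0.    0.001] then shift [  3.8  -1.8 174.2] per row/8 [ 0.5 -0.2 21.8] rot/row [0. 0. 0.] F [ 0.9 -1.1 -0.3] open 89.9 grip 0.0
```

View pics/w3.png

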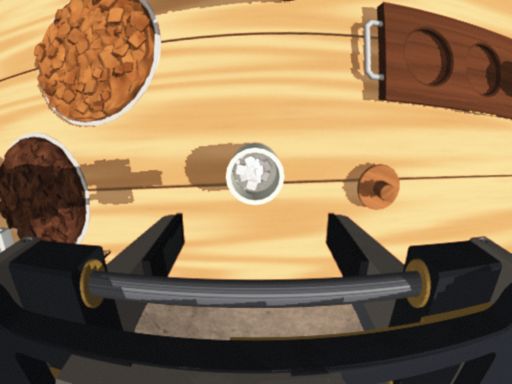

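The pot is at (255,175) between the fingers, with the lid at (378,187). The bowls on the left are well clear.

servo_tool(motion=[[90, 3.8, -1.8, 20, 0, 0, 0], [90, 0, 0, 28, 0, 0, 0], [90, 0, 0, 28, 0, 0, 0], [90, 0, 0, 28, 0, 0, 0], [90, 0, 0, 28, 0, 0, 0], [90, 0, 0, 25, 0, 0, 0], [90, 0, 0, 17, 0, 0, 0], [90, 0, 0, 0, 0, 0, 0]], grip_force=25)

```text
time: 8.22
tool_pos: [0.4706, 0.3715, 0.0251]
ee_rot: [3.131, -0.2, -0.007]
contact_force: [-1.0, -0.9, -0.4]
opening: 0.0902
grip_force: 0.0
```

servo_tool(motion=[[54, 0, 0, 0, 0, 0, 0], [54, 0, 0, 0, 0, 0, 0], [54, 0, 0, 0, 0, 0, 0], [54, 0, 0, 0, 0, 0, 0], [54, 0, 0, 0, 0, 0, 0], [54, 0, 0, 0, 0, 0, 0], [54, 0, 0, 0, 0, 0, 0], [54, 0, 0, 0, 0, 0, 0]])

```text
time: 8.88
tool_pos: [0.473, 0.375, 0.03]
ee_rot: [-3.135, 0.198, -0.002]
contact_force: [-0.7, -2.5, 7.2]
opening: 0.0614
grip_force: 25.0
```

servo_tool(motion=[[54, 0, 0, -10, 0, 0, 0], [54, 0, 0, -25, 0, 0, 0], [54, 0, 0, -30, 0, 0, 0], [54, 0, 0, -30, 0, 0, 0], [54, 0, 0, 0, 0, 0, 0]])

```text
time: 9.3
tool_pos: [0.475, 0.3769, 0.13]
ee_rot: [-3.129, 0.198, -0.01]
contact_force: [2.3, 1.7, -0.9]
opening: 0.0609
grip_force: 25.0
```

Run:
```python
from h import *
goto(.5827,.0242,.120,-.126,12)
```

```text
t 9.3 pos [0.475  0.3769 0.13  ] psi -0.126 turn [-0.006 -0.006 -0.   ] then shift [151.2 336.4  10. ] per row/12 [12.6 28.   0.8] rot/row [-0.001 -0.001 -0.   ] F [ 2.3  1.7 -0.9] open 60.9 grip 25.0
```

servo_tool(motion=[[54, 12.6, 28, 0, 0, 0, 0], [54, 12.6, 28, 0, 0, 0, 0], [54, 12.6, 28, 0, 0, 0, 0], [54, 12.6, 28, 0, 0, 0, 0], [54, 12.6, 28, 0, 0, 0, 0], [54, 12.6, 28, 0, 0, 0, 0], [54, 12.6, 28, 0, 0, 0, 0], [54, 12.6, 28, 0, 0, 0, 0]])

```text
time: 9.97
tool_pos: [0.5439, 0.1384, 0.1235]
ee_rot: [3.135, -0.198, -0.001]
contact_force: [0.5, 0.6, -2.3]
opening: 0.0614
grip_force: 25.0
```

servo_tool(motion=[[54, 12.6, 28, 0, 0, 0, 0], [54, 12.6, 28, 0, 0, 0, 0], [54, 12.6, 28, 0, 0, 0, 0], [54, 12.6, 28, 0, 0, 0, 0], [54, 0, 0, 20, 0, 0, 0], [54, 0, 0, 15, 0, 0, 0], [54, 0, 0, 0, 0, 0, 0], [54, 0, 0, 0, 0, 0, 0]])

```text
time: 10.63
tool_pos: [0.579, 0.0223, 0.0879]
ee_rot: [3.135, -0.198, -0.004]
contact_force: [0.7, 0.0, -2.1]
opening: 0.0612
grip_force: 25.0
```

Run:
```python
from h import *
goto(.5827,.0242,.040,-.126,8)
c,P=wrist(); t=env.observe()["tool_pos"]
Q=P[(np.hypot(*(P[:,:2]-t[:2]).T)<.04)&(P[:,2]<t[2]+.045)&(P[:,2]>t[2]+.03)];print(Q.min(0),Q.max(0),cv2.minEnclosingCircle(Q[:,:2].astype(np.float32)))
```

```text
t 10.63 pos [0.579  0.0223 0.0879] psi -0.126 turn [ 0.     0.002 -0.   ] then shift [ 3.5 -2.3 47.9] per row/8 [ 0.4 -0.3  6. ] rot/row [ 0.  0. -0.] F [ 0.7  0.  -2.1] open 61.2 grip 25.0
[ 0.54736524 -0.01704968  0.11880562] [0.60819454 0.05980365 0.13377262] ((0.5861989855766296, 0.021821433678269386), 0.03894868120551109)
```

servo_tool(motion=[[54, 4, -2.3, 0, 0, 0, 0], [54, 0, 0, 10, 0, 0, 0], [54, 0, 0, 12, 0, 0, 0], [54, 0, 0, 12, 0, 0, 0], [54, 0, 0, 8, 0, 0, 0], [54, 0, 0, 4, 0, 0, 0], [54, 0, 0, 2, 0, 0, 0], [54, 0, 0, 0, 0, 0, 0]])

```text
time: 11.35
tool_pos: [0.5837, 0.0241, 0.0403]
ee_rot: [3.135, -0.198, -0.002]
contact_force: [-0.0, -0.1, -2.8]
opening: 0.0611
grip_force: 25.0
```

```bash
python3 -c "
from h import *
goto(.5827,.0242,.040,-.126)"
```

```text
t 11.35 pos [0.5837 0.0241 0.0403] psi -0.126 turn [ 0.     0.001 -0.   ] then shift [-1.   0.   0.3] per row/8 [-0.1  0.   0. ] rot/row [ 0.  0. -0.] F [-0.  -0.1 -2.8] open 61.1 grip 25.0
```

Release, go up, then over to the lid at about (.427,.215).

servo_tool(motion=[[54, 0, 0, 1, 0, 0, 0], [54, 0, 0, 0, 0, 0, 0], [76, 0, 0, 0, 0, 0, 0], [76, 0, 0, 0, 0, 0, 0], [76, 0, 0, 0, 0, 0, 0], [76, 0, 0, -5, 0, 0, 0], [76, 0, 0, -20, 0, 0, 0], [76, 0, 0, -35, 0, 0, 0]])

```text
time: 12.02
tool_pos: [0.5818, 0.024, 0.0974]
ee_rot: [3.135, -0.198, -0.01]
contact_force: [0.6, -0.8, 0.5]
opening: 0.0763
grip_force: 0.0
```

servo_tool(motion=[[60, 0, 0, -40, 0, 0, 0], [60, 0, 0, -40, 0, 0, 0], [60, 0, 0, 0, 0, 0, 0], [60, 0, 0, 0, 0, 0, 0]])

```text
time: 12.35
tool_pos: [0.5861, 0.0242, 0.1826]
ee_rot: [-3.135, 0.198, -0.009]
contact_force: [0.2, -0.4, -0.8]
opening: 0.0598
grip_force: 0.0
```

Run:
```python
from h import *
c,P=wrist("pics/w4.png")
print(disc(P,(.583,.024),.065,.1,.05)); goto(.427,.215,.12,-.126,8)
```

```text
(array([0.583 , 0.0245]), 0.0304, np.float64(0.07994693474863046))
t 12.4 pos [0.5846 0.0241 0.1805] psi -0.126 turn [-0.    -0.002 -0.   ] then shift [-180.4 -169.6   60.5] per row/8 [-22.5 -21.2   7.6] rot/row [-0. -0. -0.] F [-0.6  1.3 -0.6] open 60.0 grip 0.0
```

servo_tool(motion=[[60, -22.5, -21.2, 0, 0, 0, 0], [60, -22.5, -21.2, 0, 0, 0, 0], [60, -22.5, -21.2, 0, 0, 0, 0], [60, -22.5, -21.2, 0, 0, 0, 0], [60, -22.5, -21.2, 0, 0, 0, 0], [60, -22.5, -21.2, 0, 0, 0, 0], [60, -22.5, -21.2, 0, 0, 0, 0], [60, -22.5, -21.2, 0, 0, 0, 0]])

```text
time: 13.07
tool_pos: [0.4248, 0.2154, 0.1779]
ee_rot: [3.134, -0.198, -0.004]
contact_force: [0.1, 0.6, -0.3]
opening: 0.0601
grip_force: 0.0
```

servo_tool(motion=[[60, 0, 0, 25, 0, 0, 0], [60, 0, 0, 25, 0, 0, 0], [60, 0, 0, 10, 0, 0, 0], [60, 0, 0, 0, 0, 0, 0], [60, 0, 0, 0, 0, 0, 0]])

```text
time: 13.48
tool_pos: [0.4264, 0.2144, 0.1188]
ee_rot: [3.134, -0.199, -0.004]
contact_force: [-0.1, 0.3, -0.1]
opening: 0.0599
grip_force: 0.0
```

Run:
```python
from h import *
c,P=wrist("pics/w4.png")
p=disc(P,(.427,.215),.03,.055,.025);print(p,disc(P,(.427,.215),.011,.055,.045)); goto(p[0][0],p[0][1],.0225,-.126,8)
```

```text
(array([0.4269, 0.2148]), 0.011, np.float64(0.04318898398820055)) (array([0.4266, 0.2147]), 0.0311, np.float64(0.017696524893382984))
t 13.53 pos [0.4272 0.2147 0.1196] psi -0.127 turn [ 0.     0.001 -0.001] then shift [-0.3 -0.  97.1] per row/8 [-0.  -0.  12.1] rot/row [ 0.  0. -0.] F [0.7 1.5 0.7] open 59.9 grip 0.0
```

View pics/w4.png

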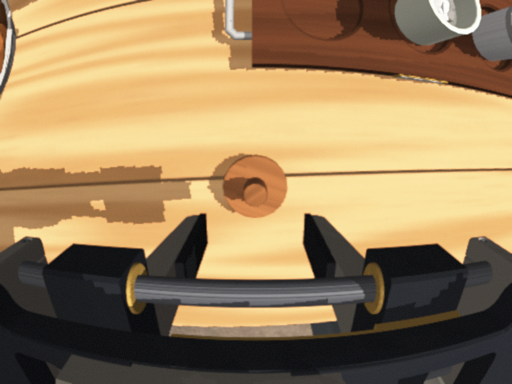

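The lid sits at (254,188), centred between the fingers. I'll descend slowly so the fingers stay clear of the disc.

servo_tool(motion=[[60, 0, 0, 20, 0, 0, 0], [60, 0, 0, 25, 0, 0, 0], [60, 0, 0, 22, 0, 0, 0], [60, 0, 0, 12, 0, 0, 0], [60, 0, 0, 8, 0, 0, 0], [60, 0, 0, 4, 0, 0, 0], [60, 0, 0, 2, 0, 0, 0], [60, 0, 0, 0, 0, 0, 0]], grip_force=15)

```text
time: 14.2
tool_pos: [0.4276, 0.2152, 0.0271]
ee_rot: [-3.135, 0.198, -0.001]
contact_force: [0.4, 0.6, 0.2]
opening: 0.0596
grip_force: 0.0
```

servo_tool(motion=[[60, 0, 0, 2, 0, 0, 0], [60, 0, 0, 0, 0, 0, 0], [60, 0, 0, 0, 0, 0, 0]])

```text
time: 14.45
tool_pos: [0.4274, 0.2152, 0.0251]
ee_rot: [-3.135, 0.198, -0.001]
contact_force: [-0.9, -0.7, -0.3]
opening: 0.0599
grip_force: 0.0
```

servo_tool(motion=[[60, 0, 0, 3, 0, 0, 0], [60, 0, 0, 0, 0, 0, 0], [14, 0, 0, 0, 0, 0, 0], [14, 0, 0, 0, 0, 0, 0], [14, 0, 0, 0, 0, 0, 0], [14, 0, 0, 0, 0, 0, 0], [14, 0, 0, 0, 0, 0, 0], [14, 0, 0, 0, 0, 0, 0]])

```text
time: 15.12
tool_pos: [0.4271, 0.215, 0.0216]
ee_rot: [3.135, -0.198, -0.0]
contact_force: [0.4, -0.1, -0.5]
opening: 0.0222
grip_force: 0.0
```

servo_tool(motion=[[14, 0, 0, 0, 0, 0, 0], [14, 0, 0, 0, 0, 0, 0], [14, 0, 0, 0, 0, 0, 0]])

```text
time: 15.37
tool_pos: [0.427, 0.215, 0.0216]
ee_rot: [-3.135, 0.198, 0.0]
contact_force: [0.1, 0.1, 1.0]
opening: 0.0217
grip_force: 15.0
```

servo_tool(motion=[[14, 0, 0, -10, 0, 0, 0], [14, 0, 0, -25, 0, 0, 0], [14, 0, 0, -35, 0, 0, 0], [14, 0, 0, -35, 0, 0, 0], [14, 0, 0, -25, 0, 0, 0], [14, 0, 0, 0, 0, 0, 0], [14, 0, 0, 0, 0, 0, 0]])

```text
time: 15.95
tool_pos: [0.4279, 0.2155, 0.1534]
ee_rot: [-3.133, 0.198, -0.005]
contact_force: [0.3, 0.3, -0.4]
opening: 0.0215
grip_force: 15.0
```

Run:
```python
from h import *
goto(.583,.0244,.15,-.126,8)
```

```text
t 15.95 pos [0.4279 0.2155 0.1534] psi -0.126 turn [-0.002 -0.003 -0.   ] then shift [177.8 170.1   3.4] per row/8 [22.2 21.3  0.4] rot/row [-0. -0. -0.] F [ 0.3  0.3 -0.4] open 21.5 grip 15.0
```

servo_tool(motion=[[14, 22.2, 21.2, 0, 0, 0, 0], [14, 22.2, 21.2, 0, 0, 0, 0], [14, 22.2, 21.2, 0, 0, 0, 0], [14, 22.2, 21.2, 0, 0, 0, 0], [14, 22.2, 21.2, 0, 0, 0, 0], [14, 22.2, 21.2, 0, 0, 0, 0], [14, 22.2, 21.2, 0, 0, 0, 0], [14, 22.2, 21.2, 0, 0, 0, 0]])

```text
time: 16.62
tool_pos: [0.5815, 0.023, 0.1498]
ee_rot: [3.135, -0.198, -0.005]
contact_force: [0.9, 0.5, -0.9]
opening: 0.0216
grip_force: 15.0
```

servo_tool(motion=[[14, 0, 0, 10, 0, 0, 0], [14, 0, 0, 10, 0, 0, 0], [14, 0, 0, 0, 0, 0, 0], [14, 0, 0, 0, 0, 0, 0], [14, 0, 0, 0, 0, 0, 0]])

```text
time: 17.03
tool_pos: [0.5809, 0.0253, 0.1311]
ee_rot: [3.135, -0.196, -0.002]
contact_force: [0.0, 0.1, -0.1]
opening: 0.0213
grip_force: 15.0
```

Run:
```python
from h import *
goto(.583,.0244,.0916,-.126,8)
c,P=wrist("pics/w5.png"); t=env.observe()["tool_pos"]; d=np.hypot(*(P[:,:2]-t[:2]).T)
Q=P[(d<.05)&(abs(P[:,2]-t[2]+.0216-.015)<.006)];print("lid",Q.min(0),Q.max(0))
Q=Q[Q[:,0]>t[0]]; f=lambda p:np.percentile(np.hypot(Q[:,0]-p[0],Q[:,1]-p[1]),97)
Q2=P[(d<.05)&(P[:,2]<.083)&(P[:,2]>.03)];print("pot",Q2.min(0),Q2.max(0))
```

```text
t 17.03 pos [0.5809 0.0253 0.1311] psi -0.125 turn [0.    0.002 0.001] then shift [ 2.2  0.6 39.5] per row/8 [0.3 0.1 4.9] rot/row [0. 0. 0.] F [ 0.   0.1 -0.1] open 21.3 grip 15.0
lid [ 0.54962986 -0.00540329  0.1206211 ] [0.61124918 0.05585161 0.13097422]
pot [ 0.58056621 -0.00542994  0.03004062] [0.61316039 0.0519525  0.08261639]
```

View pics/w5.png

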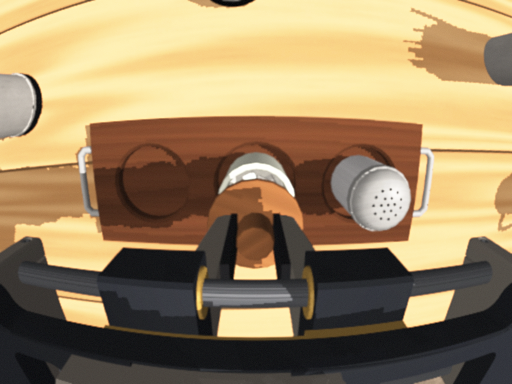

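The lid is held level at (255,215) and the pot rim lies just behind it at (255,170). They're aligned to within 2–3 mm, and the next move corrects that.

servo_tool(motion=[[14, 2.2, 0.6, 0, 0, 0, 0], [14, 0, 0, 10, 0, 0, 0], [14, 0, 0, 10, 0, 0, 0], [14, 0, 0, 6, 0, 0, 0], [14, 0, 0, 5, 0, 0, 0], [14, 0, 0, 4, 0, 0, 0], [14, 0, 0, 2, 0, 0, 0], [14, 0, 0, 0, 0, 0, 0]], grip_force=25)

```text
time: 17.75
tool_pos: [0.5837, 0.0235, 0.094]
ee_rot: [3.135, -0.198, -0.001]
contact_force: [-0.3, 0.9, -0.2]
opening: 0.0212
grip_force: 25.0
```

servo_tool(motion=[[14, 0, 0, 1.5, 0, 0, 0], [14, 0, 0, 1.5, 0, 0, 0], [14, 0, 0, 0, 0, 0, 0], [14, 0, 0, 0, 0, 0, 0]])

```text
time: 18.08
tool_pos: [0.5841, 0.0235, 0.0918]
ee_rot: [-3.135, 0.198, -0.001]
contact_force: [-0.5, -0.0, -1.3]
opening: 0.0211
grip_force: 25.0
```

servo_tool(motion=[[14, 0, 0, 2, 0, 0, 0], [14, 0, 0, 0, 0, 0, 0], [14, 0, 0, 0, 0, 0, 0]])

```text
time: 18.33
tool_pos: [0.5847, 0.0236, 0.0915]
ee_rot: [-3.135, 0.198, -0.002]
contact_force: [-4.6, 0.2, 17.0]
opening: 0.0211
grip_force: 25.0
```

servo_tool(motion=[[14, 0, 0, 0.5, 0, 0, 0], [14, 0, 0, 0, 0, 0, 0], [14, 0, 0, -2, 0, 0, 0], [45, 0, 0, 0, 0, 0, 0], [45, 0, 0, 0, 0, 0, 0], [45, 0, 0, 0, 0, 0, 0], [45, 0, 0, -10, 0, 0, 0], [45, 0, 0, -25, 0, 0, 0]])

```text
time: 19.0
tool_pos: [0.5816, 0.0234, 0.1238]
ee_rot: [3.135, -0.198, -0.009]
contact_force: [-0.3, 0.6, 0.3]
opening: 0.045
grip_force: 0.0
```

servo_tool(motion=[[90, 0, 0, -35, 0, 0, 0], [90, 0, 0, -35, 0, 0, 0], [90, 0, 0, 0, 0, 0, 0], [90, 0, 0, 0, 0, 0, 0]])

```text
time: 19.33
tool_pos: [0.5854, 0.0236, 0.1987]
ee_rot: [-3.135, 0.198, -0.007]
contact_force: [-0.2, 1.1, -0.4]
opening: 0.0696
grip_force: 0.0
```

Run:
```python
from h import *
c,P=wrist("pics/w6.png")
print("knob",disc(P,(.583,.024),.1,.125,.03),"disc",disc(P,(.583,.024),.083,.125,.045),"pot",disc(P,(.583,.024),.03,.075,.045)); goto(.514,-.393,.2,-.33,16)
```

```text
knob (array([0.5845, 0.0239]), 0.0109, np.float64(0.11315158452600503)) disc (array([0.5841, 0.0239]), 0.0311, np.float64(0.08767706703332914)) pot (array([0.6012, 0.0225]), 0.0241, np.float64(0.049693860771006196))
t 19.38 pos [0.5842 0.0235 0.1968] psi -0.126 turn [-0.    -0.001  0.204] then shift [ 68.6 416.8  -3.2] per row/16 [ 4.3 26.  -0.2] rot/row [-0.    -0.     0.013] F [-0.4 -0.5 -0.2] open 73.2 grip 0.0
```

servo_tool(motion=[[90, 0, 0, 0, 0, 0, 0.1], [90, 0, 0, 0, 0, 0, 0.1], [90, 4.3, 26, 0, 0, 0, 0], [90, 4.3, 26, 0, 0, 0, 0], [90, 4.3, 26, 0, 0, 0, 0], [90, 4.3, 26, 0, 0, 0, 0], [90, 4.3, 26, 0, 0, 0, 0], [90, 4.3, 26, 0, 0, 0, 0]])

```text
time: 20.05
tool_pos: [0.5569, -0.1334, 0.1942]
ee_rot: [-3.1, 0.51, 0.005]
contact_force: [1.0, -0.6, -0.1]
opening: 0.0898
grip_force: 0.0
```

servo_tool(motion=[[90, 4.3, 26, 0, 0, 0, 0], [90, 4.3, 26, 0, 0, 0, 0], [90, 4.3, 26, 0, 0, 0, 0], [90, 4.3, 26, 0, 0, 0, 0], [90, 4.3, 26, 0, 0, 0, 0], [90, 4.3, 26, 0, 0, 0, 0], [90, 4.3, 26, 0, 0, 0, 0], [90, 4.3, 26, 0, 0, 0, 0]])

```text
time: 20.72
tool_pos: [0.5229, -0.3412, 0.1941]
ee_rot: [-3.098, 0.51, 0.005]
contact_force: [0.1, 0.3, -0.9]
opening: 0.0901
grip_force: 0.0
```

servo_tool(motion=[[90, 4.3, 26, 0, 0, 0, 0], [90, 4.3, 26, 0, 0, 0, 0], [90, 0, 0, 0, 0, 0, 0], [90, 0, 0, 0, 0, 0, 0]])

```text
time: 21.05
tool_pos: [0.5146, -0.3929, 0.194]
ee_rot: [-3.098, 0.513, 0.004]
contact_force: [-0.3, -0.0, -0.1]
opening: 0.09
grip_force: 0.0
```

Run:
```python
from h import *
c,P=wrist("pics/w6.png")
j,e=jug(P,(.514,-.393)); print(j,e,disc(P,j[:2],.02,.056,.033)); goto(j[0],j[1],.025,j[2],8)
```

```text
[ 0.51559452 -0.39559769 -0.34278706] 0.0006186767535128504 (array([ 0.5156, -0.3951]), 0.0294, np.float64(0.03795115535880157))
t 21.1 pos [ 0.5149 -0.3919  0.1943] psi -0.327 turn [-0.001  0.003  0.015] then shift [  1.9   3.2 169.3] per row/8 [ 0.2  0.4 21.2] rot/row [-0.     0.     0.002] F [-0.7 -0.4  0.6] open 89.9 grip 0.0
```

View pics/w6.png

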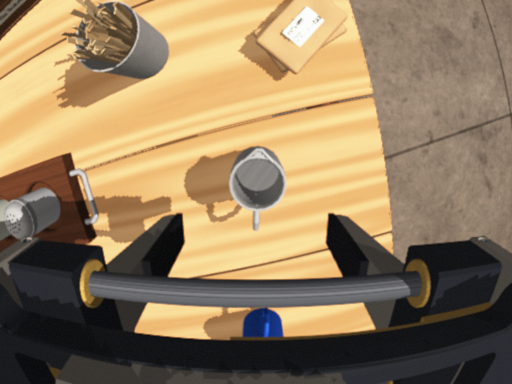

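The steel jug is at (257,178), with its handle at (256,225) aligned with the tool's -x axis. The blue decoy is well behind.

servo_tool(motion=[[90, 1.9, 3, 20, 0, 0, 0.01], [90, 0, 0, 28, 0, 0, 0], [90, 0, 0, 30, 0, 0, 0], [90, 0, 0, 30, 0, 0, 0], [90, 0, 0, 28, 0, 0, 0], [90, 0, 0, 20, 0, 0, 0], [90, 0, 0, 10, 0, 0, 0], [90, 0, 0, 2, 0, 0, 0]], grip_force=20)

```text
time: 21.77
tool_pos: [0.5155, -0.3938, 0.0256]
ee_rot: [-3.095, 0.524, 0.006]
contact_force: [0.3, 0.5, -0.1]
opening: 0.0899
grip_force: 0.0
```

servo_tool(motion=[[52, 0, 0, 0, 0, 0, 0], [52, 0, 0, 0, 0, 0, 0], [52, 0, 0, 0, 0, 0, 0], [52, 0, 0, 0, 0, 0, 0], [52, 0, 0, 0, 0, 0, 0], [52, 0, 0, 0, 0, 0, 0], [52, 0, 0, 0, 0, 0, 0], [52, 0, 0, 0, 0, 0, 0]])

```text
time: 22.43
tool_pos: [0.5174, -0.3965, 0.0293]
ee_rot: [3.097, -0.526, 0.003]
contact_force: [-0.2, 0.4, 7.2]
opening: 0.0609
grip_force: 20.0
```

servo_tool(motion=[[52, 0, 0, -10, 0, 0, 0], [52, 0, 0, -25, 0, 0, 0], [52, 0, 0, -35, 0, 0, 0], [52, 0, 0, -35, 0, 0, 0], [52, 0, 0, -35, 0, 0, 0], [52, 0, 0, -25, 0, 0, 0], [52, 0, 0, 0, 0, 0, 0]])

```text
time: 23.02
tool_pos: [0.519, -0.3979, 0.1996]
ee_rot: [3.093, -0.525, 0.012]
contact_force: [1.0, -1.1, -3.3]
opening: 0.0608
grip_force: 20.0
```

Run:
```python
from h import *
goto(.530,.130,.18,-.126,16); goto(.5959,.1285,.18,-.126,16)
```

```text
t 23.02 pos [ 0.519  -0.3979  0.1996] psi -0.336 turn [ 0.004 -0.008 -0.21 ] then shift [ -55.4 -525.1   19.6] per row/16 [ -3.5 -32.8   1.2] rot/row [ 0.    -0.001 -0.013] F [ 1.  -1.1 -3.3] open 60.8 grip 20.0
t 23.02 pos [ 0.519  -0.3979  0.1996] psi -0.336 turn [ 0.004 -0.008 -0.21 ] then shift [  10.1 -531.9   19.6] per row/16 [  0.6 -33.2   1.2] rot/row [ 0.    -0.001 -0.013] F [ 1.  -1.1 -3.3] open 60.8 grip 20.0
```

servo_tool(motion=[[52, 0, 0, 0, 0, 0, -0.1], [52, 0, 0, 0, 0, 0, -0.11], [52, 0.6, -33.2, 0, 0, 0, 0], [52, 0.6, -33.2, 0, 0, 0, 0], [52, 0.6, -33.2, 0, 0, 0, 0], [52, 0.6, -33.2, 0, 0, 0, 0], [52, 0.6, -33.2, 0, 0, 0, 0], [52, 0.6, -33.2, 0, 0, 0, 0]])

```text
time: 23.68
tool_pos: [0.5442, -0.1971, 0.1916]
ee_rot: [-3.135, 0.199, 0.003]
contact_force: [1.4, 0.4, -3.4]
opening: 0.0604
grip_force: 20.0
```

servo_tool(motion=[[52, 0.6, -33.2, 0, 0, 0, 0], [52, 0.6, -33.2, 0, 0, 0, 0], [52, 0.6, -33.2, 0, 0, 0, 0], [52, 0.6, -33.2, 0, 0, 0, 0], [52, 0.6, -33.2, 0, 0, 0, 0], [52, 0.6, -33.2, 0, 0, 0, 0], [52, 0.6, -33.2, 0, 0, 0, 0], [52, 0.6, -33.2, 0, 0, 0, 0]])

```text
time: 24.35
tool_pos: [0.5824, 0.0655, 0.1917]
ee_rot: [3.135, -0.198, -0.003]
contact_force: [1.1, -0.7, -3.0]
opening: 0.0604
grip_force: 20.0
```

servo_tool(motion=[[52, 0.6, -33.2, 0, 0, 0, 0], [52, 0.6, -33.2, 0, 0, 0, 0], [52, 0, 0, 20, 0, 0, 0], [52, 0, 0, 30, 0, 0, 0], [52, 0, 0, 30, 0, 0, 0], [52, 0, 0, 20, 0, 0, 0], [52, 0, 0, 0, 0, 0, 0], [52, 0, 0, 0, 0, 0, 0]])

```text
time: 25.02
tool_pos: [0.5915, 0.1293, 0.0914]
ee_rot: [3.134, -0.198, -0.006]
contact_force: [-0.1, -0.2, -3.0]
opening: 0.0605
grip_force: 20.0
```

Run:
```python
from h import *
goto(.5959,.1285,.0395,-.126,8)
c,P=wrist("pics/w7.png"); t=env.observe()["tool_pos"]; d=np.hypot(*(P[:,:2]-t[:2]).T)
Q=P[(d<.05)&(P[:,2]<t[2]+.029)&(P[:,2]>t[2]+.005)];print("jug front x",Q.max(0)); print(caddy(P))
```

```text
t 25.02 pos [0.5915 0.1293 0.0914] psi -0.126 turn [ 0.001  0.004 -0.   ] then shift [ 4.5  0.3 51.9] per row/8 [0.6 0.  6.5] rot/row [ 0.  0. -0.] F [-0.1 -0.2 -3. ] open 60.5 grip 20.0
jug front x [0.61809992 0.17208678 0.12200516]
(array([ 0.58278114,  0.02398745, -0.12877825]), np.float64(1.1020659552815009))
```

View pics/w7.png

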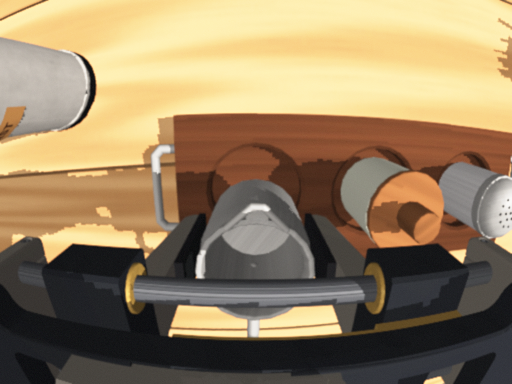

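The jug is upright over the left-hand well, its handle at (253,325) pointing to the front. The pot with its lid and the shaker are standing to its right.

servo_tool(motion=[[52, 6, 0.3, 0, 0, 0, 0], [52, 0, 0, 12, 0, 0, 0], [52, 0, 0, 14, 0, 0, 0], [52, 0, 0, 12, 0, 0, 0], [52, 0, 0, 8, 0, 0, 0], [52, 0, 0, 4, 0, 0, 0], [52, 0, 0, 2, 0, 0, 0], [52, 0, 0, 0, 0, 0, 0]])

```text
time: 25.73
tool_pos: [0.5989, 0.1287, 0.0408]
ee_rot: [3.135, -0.198, -0.001]
contact_force: [0.2, 0.6, -3.5]
opening: 0.0605
grip_force: 20.0
```

servo_tool(motion=[[52, 0, 0, 0, 0, 0, 0], [52, 0, 0, 0, 0, 0, 0]])

```text
time: 25.9
tool_pos: [0.5995, 0.1288, 0.0416]
ee_rot: [-3.135, 0.198, -0.001]
contact_force: [0.6, -0.4, -3.1]
opening: 0.0605
grip_force: 20.0
```

Lower the last 2 mm, release and rise.

servo_tool(motion=[[52, 0, 0, 2, 0, 0, 0], [52, 0, 0, 0, 0, 0, 0], [76, 0, 0, 0, 0, 0, 0], [76, 0, 0, 0, 0, 0, 0], [76, 0, 0, 0, 0, 0, 0], [76, 0, 0, -5, 0, 0, 0], [76, 0, 0, -20, 0, 0, 0], [76, 0, 0, -35, 0, 0, 0]])

```text
time: 26.57
tool_pos: [0.5965, 0.1281, 0.0969]
ee_rot: [3.134, -0.198, -0.009]
contact_force: [0.2, -0.2, 0.2]
opening: 0.076
grip_force: 0.0
```

servo_tool(motion=[[76, 0, 0, -40, 0, 0, 0], [76, 0, 0, -40, 0, 0, 0], [76, 0, 0, -20, 0, 0, 0], [76, -20, 0, 0, 0, 0, 0], [76, -20, 0, 0, 0, 0, 0], [76, 0, 0, 0, 0, 0, 0], [76, 0, 0, 0, 0, 0, 0]])

```text
time: 27.15
tool_pos: [0.559, 0.1338, 0.1998]
ee_rot: [-3.135, 0.197, -0.001]
contact_force: [-0.3, -0.6, 0.3]
opening: 0.0761
grip_force: 0.0
```

Run:
```python
from h import *
c,P=wrist("pics/w8.png")
C,_=caddy(P);print(C); a=C[2]; M=np.array([[np.cos(a),np.sin(a)],[-np.sin(a),np.cos(a)]])
j,e=jug(P,(.596,.1285)); print("jug",j,e,"in caddy",M@(j[:2]-C[:2]))
q=P[(np.hypot(*(P[:,:2]-j[:2]).T)<.035)]; print("jug top",np.percentile(q[:,2],99))
for n,g,z0,z1,r in(("knob",(.584,.024),.1,.125,.03),("disc",(.584,.024),.083,.125,.045),("shk",(.5706,-.0795),.06,.11,.05)):
    p=disc(P,g,z0,z1,r); print(n,p,M@(p[0]-C[:2]))
```

```text
[ 0.58294116  0.02431464 -0.12681889]
jug [0.58471176 0.11424406 1.5941468 ] 36.99031570566033 in caddy [-0.00961782  0.08943116]
jug top 0.3316154916414685
knob (array([0.5844, 0.0243]), 0.0112, np.float64(0.11311330942205552)) [0.00144898 0.00016999]
disc (array([0.5838, 0.0243]), 0.0316, np.float64(0.08771893274394366)) [8.53795996e-04 9.41003204e-05]
shk (array([ 0.5705, -0.0784]), 0.0287, np.float64(0.0873907700750231)) [ 0.00065002 -0.10346332]
```

View pics/w8.png

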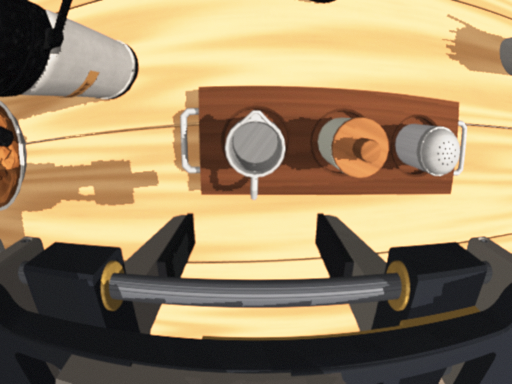

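The jug is in the left-hand well with its handle forward at (254,190), and the lidded pot and shaker are in place. My jug fit picked up the neighbouring pot, so I'll re-measure the jug with a tighter window.

Run:
```python
from h import *
c,P=wrist(); C=np.array([.5829,.0243]); a=-.1268; M=np.array([[np.cos(a),np.sin(a)],[-np.sin(a),np.cos(a)]])
q=P[(np.hypot(P[:,0]-.585,P[:,1]-.1285)<.065)&(P[:,1]>.08)&(P[:,2]<.1)&(P[:,2]>.04)]; k=(q[:,:2]-C)@M.T
print("z max",np.percentile(q[:,2],[99,100]),"caddy x",k.min(0),k.max(0)); h=k[k[:,0]<-.04]; print("handle y",h[:,1].mean(),len(h)); b=k[abs(k[:,0])<.01];print("body y",b[:,1].min(),b[:,1].max())
for s in np.arange(0,360,45):
    pass
b=q[q[:,2]>.075]; A=np.c_[b,np.ones(len(b))]
```

```text
z max [0.09011564 0.09170984] caddy x [-0.05583117  0.07765868] [0.0350225  0.13352237]
handle y 0.1075939151463994 87
body y 0.07765867562151253 0.13352237175198428
```

Run:
```python
from h import *
c,P=wrist(); ctr=np.array([.5972,.129])
d=P[:,:2]-ctr; r=np.hypot(*d.T); q=P[(r<.034)&(P[:,2]<.1)]; an=np.degrees(np.arctan2(*(q[:,:2]-ctr).T[::-1]))
for s in range(-180,180,45): 
    z=q[(an>=s)&(an<s+45)][:,2]; print(s,np.percentile(z,[50,90,99]).round(4))
f=q[(np.hypot(*(q[:,:2]-ctr).T)<.018)]; A=np.c_[f[:,:2]-ctr,np.ones(len(f))]; f=f[abs(f[:,2]-np.median(f[:,2]))<.004]; A=np.c_[f[:,:2]-ctr,np.ones(len(f))]; print("inner floor plane",np.linalg.lstsq(A,f[:,2],rcond=None)[0],len(f))
```

```text
-180 [0.0265 0.087  0.0884]
-135 [0.0157 0.0872 0.0884]
-90 [0.0149 0.0874 0.0886]
-45 [0.0843 0.0894 0.0908]
0 [0.0149 0.0881 0.0895]
45 [0.015  0.0873 0.0883]
90 [0.0165 0.0871 0.0883]
135 [0.0331 0.0867 0.0883]
inner floor plane [0.00938698 0.00146665 0.01447643] 698
```

The rim is level at 87 mm apart from the lip, and the jug's inside floor is flat, so the jug is seated. Handing in.

```bash
python3 -c "
from h import *
print(env.hand_in())"
```

```text
the job is handed in; nothing more can be done
None
```

The caddy is set and handed in at about 27 s: milk jug in the well by the airpot with its handle to the front, lidded sugar pot in the middle, cocoa shaker at the other end. My last camera check put each within about 2 mm of its well centre; the hand-in returned no verdict.

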